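# Move the battery from its charger to the test unit

## Robot

A 7-joint arm with a two-finger parallel gripper is mounted at the origin on a cart in front of the work surface, level with it; the furniture and walls round the work are solid. World frame = base frame: x ahead of the robot, y to its left, z up, the work surface at z = 0. Lengths are in m, angles in rad, forces in N, time in s.
With the tool pointing down it reaches from about 0.4 to 0.875 m from the base axis. Payload 19.3 kg.
Tool frame: the origin (TCP) lies midway between the tips of the shut fingers; the grasp point (between the pads) lies 19 mm behind it; z points along the fingers, y is the line along which they close (so a half turn about z gives the same grasp; the last joint's range is limited). The gripper opens to 85 mm and grips with 20 to 120 N. Pads are 22 mm wide; open, the fingers measure 114 mm over their backs; the gripper's body (76 mm by 85 mm) begins 54 mm behind the grasp point. The pads swing forward as they close: fully open they stand 13 mm farther back than shut.
Start: joints at [-1.178, 0.521, -0.036, 1.599, 0.021, 1.021, -0.113], TCP at [0.279, 0.559, 0.231] pointing down, gripper open.
Joint ranges: [-2.91, 2.91], [-0.3, 2.13], [-1.5, 1.42], [0.17, 2.43], [-1.26, 4.41], [0.16, 1.93], [-2.52, 2.52]. Speed limits (rad/s): [1.89, 1.89, 2.39, 2.39, 3.01, 3.01, 3.01].

## Interface

Orientations are given as a unit quaternion [x, y, z, w].
In Python, from station import r, eoat, planner, sensors, vision, order gives the robot as it stands. Calls block until the motion is done:
- r.move_ptp(position, orientation): joint-space move of the TCP to a pose.
- r.move_linear(position, attitude=None, v=0.15): straight line of the TCP; attitude=None keeps the orientation; v is the mean speed in m/s.
- r.move_joints(angles): joint-space move.
- eoat.open_gripper() and eoat.close(): open the fingers fully, or close them until they stop; the grip force is fixed at half the most.
- r.sleep(seconds).
- planner.inverse_kinematics(position, orientation): joint angles nearest the present ones, or None.
- sensors.read_state(): the state.
- vision.snapshot(name): name is "scene" or "side" or "wrist"; returns (picture, depth): 420x560x3 uint8, red, green, blue; 420x560 float32, m along the optical axis (not along the pixel's ray), 0 where there is no reading.
- vision.get_calibration(name): a dict with "camera_matrix" (3x3 intrinsics, pixels), "rvec" (rotation vector, rad) and "tvec" (3), from world to camera coordinates, as OpenCV has them; the wrist camera has in their place "tool_from_camera" (4x4, takes a point from camera to tool coordinates, whose origin is the TCP and whose axes are the flange's). Camera axes: x right, y down, z forward; pixel columns grow to the right and rows downward; lengths in m; the calibration is good to about 2 mm. A picture is of the moment at which its call begins: read the wrist's pose just before it. get_calibration takes no time and is no camera call.
A pose or a line that the arm cannot do raises r.MotionError and nothing moves.
- order.job_done(): hands the job in; it is judged then, once.
The state is a dict: "t": time; "joint_positions": joint angles; "dq": joint speeds; "effort": joint torques, N m; "tcp_pos": TCP position; "eef_rot": TCP orientation; "contact_force": force on the tool from outside, world axes, zero at the start; "wrist_torque": the same for the moment, N m; "opening": finger opening in m; "grasp_force": force on a finger pad.
Only numpy, scipy, OpenCV 4.12 (cv2) and the standard library are available. Lean on these libraries where they do the work, as an engineer would, in place of code of your own. Each camera call takes 0.05 s, during which the arm holds its last target. There are 200 camera calls.

## Task

The battery is charged: press the charger's sprung catch so that the battery pops loose, slide it out, and slide it into the same kind of slideway on the test unit (the taller housing with a knob and two sockets) until that unit's catch has clicked up behind it and holds it, then let go. Ease it along by feel: do not wrench it in the charger, never push it harder than about 20 N in the test unit, and leave the other things on the bench where they are.

Things in the scene. Friction and masses are not known exactly. Their poses are not given: they have to be found in the camera images.
- battery: Black battery pack, about 0.14 kg, latched in the charger at the start. Origin: centre of its tongue's underside; z up, x along its slide to the inner (leading) end. Tongue x -20 to 20 mm, 46 wide (y), 6 thick, leading 8 mm tapered to 41 by 3; neck above it 32 wide; body 60 long (x -30 to 30), 44 wide, from 13.5 to 50 mm above the origin.
- battery_grip (a point): Middle of the battery's body, 32 mm above its origin: grip across the 44 mm width, fingertips above the slideway's lips.
- charger: Charger, fixed to the bench: slideway with a low grey housing behind it (76 mm wide, 46 high, x 66 to 104 mm, vent slits). Origin on the bench under the latched battery's centre; x inward along the slideway, z up. Latched battery's origin: x 0, z 22 mm. When the catch is pressed a plunger (2.5 to 4 N) pushes it to x about -12 mm, where it stays in the ways; it is out of the ways below x -76 mm.
- charger_mouth (a point): Mouth of the charger's undercut slideway, on its floor: x -54 mm, 22 mm above the bench. Channel 48 mm wide, 7 high, under two lips 36 mm apart and 5 thick (tops 34 mm above the bench, 66 mm over all). Open towards -x, with flared cheeks out to x -66 mm, 31 mm either side of the middle, and small lead-in slopes on floor and lips (x -62 to -54 mm).
- charger_tab (a point): Middle of the top of the charger's steel press tab (20 mm along x, 23 wide) in front of the mouth: x -84 mm, 19 mm above the bench when up; moves with the catch. Press it straight down 6 to 9 mm.
- test_unit: Test unit, fixed to the bench: grey housing 104 mm wide, 72 high (x 66 to 108 mm), knob and two sockets on top, behind an empty slideway; axes and origin as the charger's. Its catch, sprung plunger (12 mm travel, 2.5 to 4 N) and hard stop sit 0 to 30 mm farther in than the charger's, differently each time, unmeasured: the battery latches at x 0 to 30 mm, the hard stop is 2 mm beyond that.
- unit_mouth (a point): Mouth of the test unit's slideway, on its floor: same sizes and place as the charger's. Slide the battery in level along +x, its underside 22 to 23 mm above the bench, held firmly so that it cannot tip. Sliding in takes about 5 to 12 N; if it is let go before the click, the plunger pushes it back out.
- charger_catch (a joint): Charger's catch: 0 = up, grows as its tab is pressed (m), end of travel 0.009; the battery is free from 0.006. Takes 1 to 2 N, and several newtons more while the battery bears on it. Rises when released, but stays down while the battery's tongue lies over it.
- unit_catch (a joint): Test unit's catch, alike, with a ramped nose 20 mm long (x -40 to -20 mm, plus the 0 to 30 mm of its setting): 0 = up, pushed down to about 0.0055 by the tongue as the battery slides over it, snaps back to 0 behind the tongue when the battery has latched (also 0 while the battery is not yet on the ramp).
- tape_roll: Bystander, to be left alone: orange tape roll, 60 mm across, 16 mm high; origin at the centre of its underside.
- tip_tin: Bystander, to be left alone: small white tin, 44 mm across, 21 mm high; origin at the centre of its underside.
- cutters: Bystander, to be left alone: side cutters with yellow grips, lying, 157x94x14 mm; origin at the centre of its underside.
- pcb_small: Bystander, to be left alone: small green circuit board, 75x100x9 mm; origin at the centre of its underside.
- solder_spool: Bystander, to be left alone: solder spool, 62 mm across, 48 mm high; origin at the centre of its underside.
- marker_pen: Bystander, to be left alone: marker pen, 121 mm long, lying; origin at the centre of its underside.
- tweezers: Bystander, to be left alone: tweezers, 124 mm long, lying; origin at the centre of its underside.
Not all that is in view belongs to the job. Several things have the shape of the battery; the one meant has the colours described above.

How it is judged:
On the way, in this order (a step that is already met when the one before it is completed fails the run):
1. the charger's catch has been pressed and the battery has popped out by 8 mm or more in its slideway (x of battery in the frame of charger below -0.008 m), for 0.1 s.
2. the battery is wholly out of the charger's slideway (horizontal distance between battery and charger above 0.08 m), for 0.1 s.
At the end, for the whole second after the job is handed in: The battery sits latched in the test unit: its origin at x -4 to 35 mm, within 4 mm of the middle and 19 to 26 mm high in the unit's frame, straight and level within 0.1 rad, at rest; the unit's catch is back up (within 2.5 mm) behind it, and the charger's catch is up too (value of joint each of unit_catch, charger_catch below 0.0025 m and x of battery in the frame of test_unit between -0.004 and 0.035 m and y of battery in the frame of test_unit between -0.004 and 0.004 m and z of battery in the frame of test_unit between 0.019 and 0.026 m and angle between the x axis of battery and the x axis of test_unit, either way round below 0.1 rad and angle between battery's own z axis and vertical below 0.1 rad and linear speed of battery below 0.01 m/s); the robot touches nothing.
It fails at once if the battery is forced against the charger with more than 60 N (contact force between battery and charger above 60 N).
It fails at once if the battery is forced against the test unit with more than 32 N (contact force between battery and test_unit above 32 N).
It fails at once if another thing on the bench is moved by more than 20 mm (distance of any of tape_roll, cutters, tweezers from where it was at the start of the episode above 0.02 m).
It also fails if it takes over 54 s, if anything falls off the work surface, if the arm or the gripper's body presses on something with over 40 N, if the wrist force passes 120 N, or if a joint passes its speed limit or range.

## Working session

There is one attempt and no reset: what is moved stays moved. The work goes in short steps, each a Python script; the robot and the scene stay as the last script left them, time stands still between calls to the robot, and variables do not carry over. Pictures are saved under pics/ and viewed, at most 10 in all, crops included, and the job is handed in when it is done.

```bash
ls; mkdir -p pics
python3 - <<'E'
from station import r,eoat,planner,sensors,vision,order
import cv2,numpy as np
for n in("scene","side"):
    p,d=vision.snapshot(n); cv2.imwrite(f"pics/{n}0.png",cv2.resize(p[:,:,::-1],(800,600),interpolation=cv2.INTER_CUBIC)); np.savez(f"pics/{n}0.npz",p=p,d=d)
    print(n,vision.get_calibration(n))
print(vision.get_calibration("wrist"))
print(sensors.read_state())
E
```

```text
pics
scene {'camera_matrix': array([[493.65973793,   0.        , 277.8516859 ],
       [  0.        , 493.65973793, 212.50599991],
       [  0.        ,   0.        ,   1.        ]]), 'rvec': array([ 0.67274021, -2.36677005,  1.43861774]), 'tvec': array([0.51881896, 0.17113834, 1.05552121])}
side {'camera_matrix': array([[407.41890469,   0.        , 278.06766589],
       [  0.        , 407.41890469, 212.4743111 ],
       [  0.        ,   0.        ,   1.        ]]), 'rvec': array([ 1.89695636, -0.46276782,  0.35164798]), 'tvec': array([-0.47714665,  0.17918894,  0.83953587])}
{'camera_matrix': array([[329.62786051,   0.        , 277.17638565],
       [  0.        , 329.62786051, 208.87434402],
       [  0.        ,   0.        ,   1.        ]]), 'tool_from_camera': array([[ 2.95309791e-05, -9.46588791e-01, -3.22443265e-01,
         8.36341148e-02],
       [ 1.00000000e+00,  2.92473494e-05,  5.72431243e-06,
        -1.22216031e-04],
       [ 4.01204084e-06, -3.22443265e-01,  9.46588792e-01,
        -1.41937344e-01],
       [ 0.00000000e+00,  0.00000000e+00,  0.00000000e+00,
         1.00000000e+00]])}
{'t': 0.1, 'joint_positions': array([-1.17818615,  0.52197733, -0.0363335 ,  1.5999143 ,  0.02117481,
        1.02107127, -0.11277138]), 'dq': array([ 0.00137914, -0.00126757,  0.00026475, -0.00076191,  0.0004073 ,
       -0.00109837, -0.00067729]), 'effort': array([ 2.99473417e-03, -9.28486848e+01,  1.98419921e+00, -3.70523286e+01,
        1.82328501e-02,  5.52233614e-03, -7.48539424e-05]), 'tcp_pos': array([0.27893488, 0.55899285, 0.23078206]), 'eef_rot': array([ 2.29340947e-01,  9.73346026e-01, -4.84568923e-04, -9.24475323e-05]), 'contact_force': array([ 0.16055084,  0.18416367, -0.45574587]), 'wrist_torque': array([ 0.02132361, -0.01507003, -0.00440311]), 'grasp_force': 0.0, 'opening': 0.08508267023053681}
```

View pics/scene0.png

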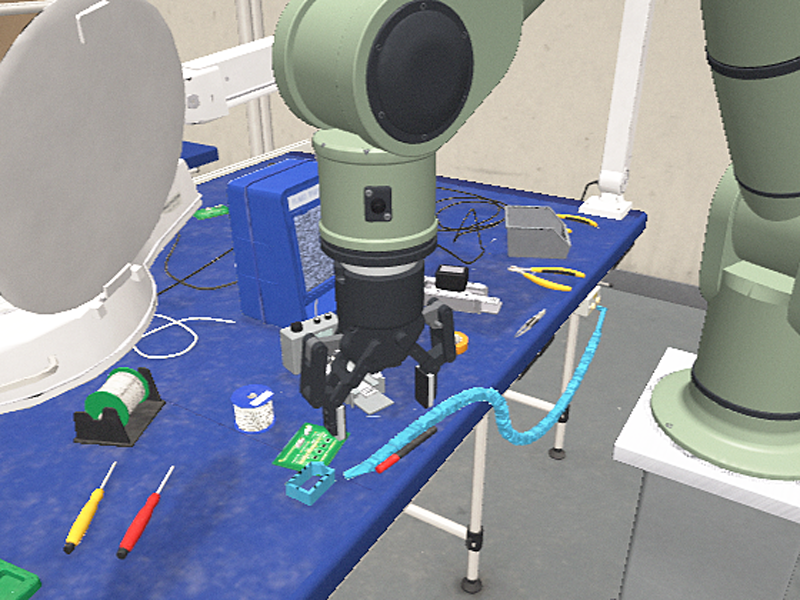

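View pics/side0.png

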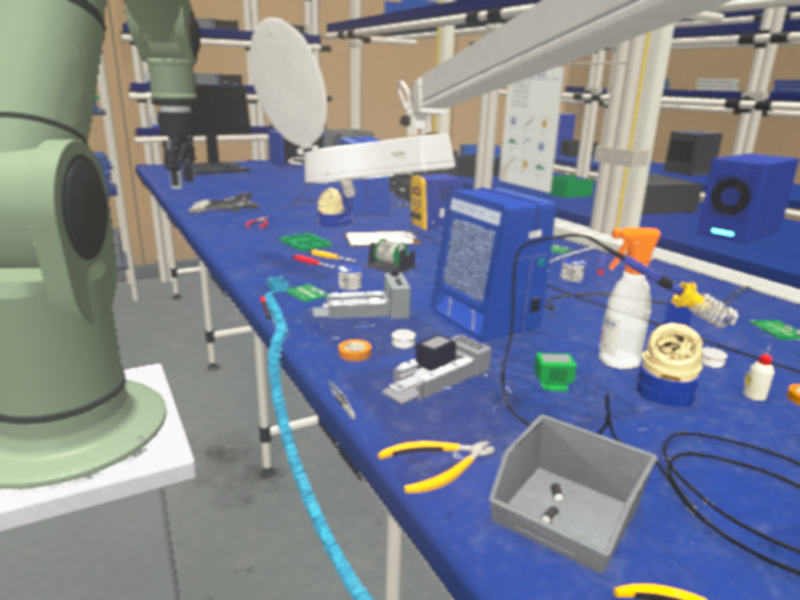

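The scene view shows the test unit (300,340) behind the gripper and the charger with the black battery at (455,280). The side view shows the charger with its tab at about (400,393), battery (435,350), housing (475,355), and the test unit with tab at (325,310), housing (398,295).

```bash
cat > h.py <<'E'
from station import r,eoat,planner,sensors,vision,order
import cv2,numpy as np
from scipy.spatial.transform import Rotation as R
def w2c(n,s=None):
    c=vision.get_calibration(n); K=c["camera_matrix"]
    if n!="wrist": 
        M=np.eye(4);M[:3,:3]=cv2.Rodrigues(c["rvec"])[0];M[:3,3]=c["tvec"]; return K,M
    T=np.eye(4);T[:3,:3]=R.from_quat(s["eef_rot"]).as_matrix();T[:3,3]=s["tcp_pos"]
    return K,np.linalg.inv(T@c["tool_from_camera"])
def cloud(K,M,d):
    v,u=np.mgrid[:d.shape[0],:d.shape[1]]
    P=np.stack([(u-K[0,2])/K[0,0]*d,(v-K[1,2])/K[1,1]*d,d],-1)
    W=np.linalg.inv(M); P=P@W[:3,:3].T+W[:3,3]; P[d==0]=np.nan; return P
E
python3 - <<'E'
from h import *
z=np.load("pics/side0.npz");K,M=w2c("side");P=cloud(K,M,z["d"])
np.set_printoptions(precision=3,suppress=True)
for n,u,v in[("ch tab",400,393),("bat top",436,346),("ch house",470,350),("tu tab",325,310),("tu house",398,285),("tu way",355,297),("tape",355,340),("tin",403,336),("tweez",342,400),("cutters",450,450),("bench",420,420),("scope",450,300)]:
    print(n,np.nanmedian(P[int(v*.7)-1:int(v*.7)+2,int(u*.7)-1:int(u*.7)+2].reshape(-1,3),axis=0))
E
```

```text
ch tab [ 0.475 -0.134  0.005]
bat top [ 0.546 -0.124  0.072]
ch house [ 0.626 -0.109  0.045]
tu tab [0.501 0.26  0.006]
tu house [0.635 0.172 0.073]
tu way [0.572 0.254 0.03 ]
tape [0.502 0.103 0.001]
tin [0.574 0.036 0.02 ]
tweez [ 0.38  -0.116  0.009]
cutters [ 0.465 -0.296  0.003]
bench [ 0.469 -0.208 -0.   ]
scope [0.743 0.128 0.036]
```

Run:
```python
from h import *
for n,p in[("tu",[0.55,0.235,0.25]),("ch",[0.53,-0.125,0.25])]:
    r.move_ptp(p,[0,1,0,0]); r.sleep(0.3)
    s=sensors.read_state(); p,d=vision.snapshot("wrist"); K,M=w2c("wrist",s)
    np.savez(f"pics/{n}.npz",p=p,d=d,K=K,M=M); cv2.imwrite(f"pics/{n}.png",cv2.resize(p[:,:,::-1],(800,600),interpolation=cv2.INTER_CUBIC))
    print(s["t"],s["tcp_pos"],s["eef_rot"],s["contact_force"])
```

```text
1.9583 [0.54979634 0.23549559 0.24994926] [-3.39868848e-04  9.99999941e-01  2.02909902e-05 -4.96020341e-05] [ 0.4532525  -0.04296736 -0.06763434]
3.6583 [ 0.53018312 -0.12443079  0.24997226] [-4.55572051e-04  9.99999895e-01  3.97966277e-05 -3.74299142e-06] [-1.32631321 -0.00485769  0.46117362]
```

View pics/tu.png

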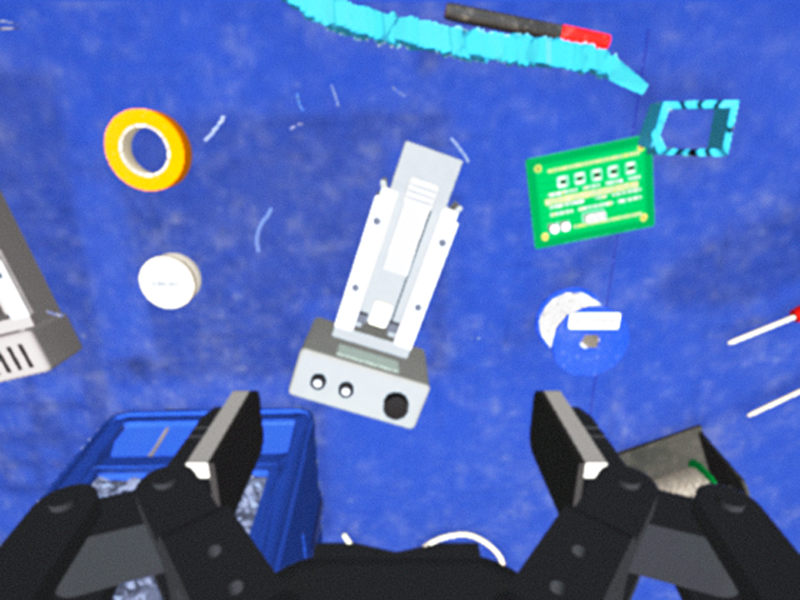

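View pics/ch.png

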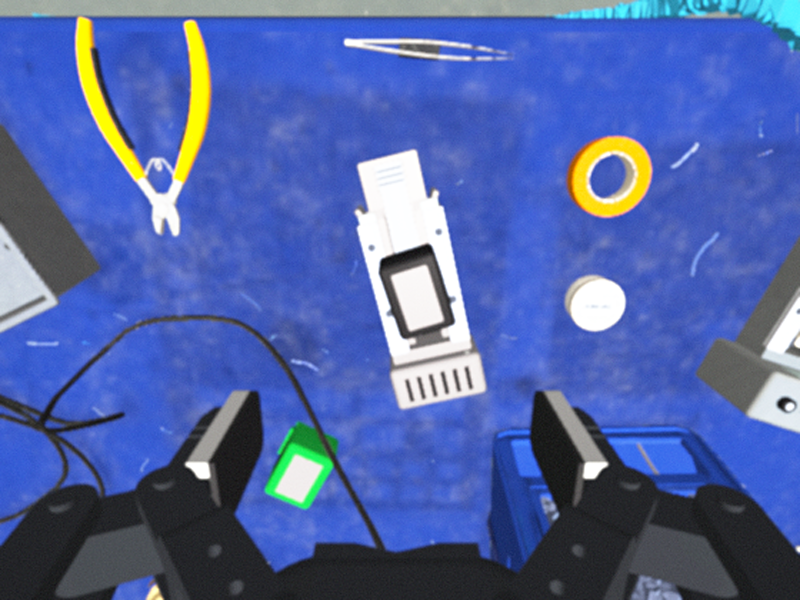

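The test unit is seen from above with its tab (433,170), lips about (365,260)–(435,290) and housing (360,380). The charger has its tab at (390,175), battery top (415,290), and housing (437,380). I'll fit both frames from the depth points.

Run:
```python
from h import *
np.set_printoptions(precision=4,suppress=True)
def rect(P,name,dil=True):
    (c,sz,a)=cv2.minAreaRect((P[:,:2]*1000).astype(np.float32)); print(name,len(P),"c",np.array(c),"sz",np.array(sz),"ang",a,"z",np.median(P[:,2]))
for n,c0,yaw0,hh in[("tu",[.572,.235],-20,.072),("ch",[.546,-.124],10,.046)]:
    z=np.load(f"pics/{n}.npz");P=cloud(z["K"],z["M"],z["d"]).reshape(-1,3);P=P[~np.isnan(P[:,0])]
    P=P[np.hypot(*(P[:,:2]-c0).T)<.17]
    b=P[abs(P[:,2])<.006]; print(n,"bench z",np.median(b[:,2]))
    for nm,lo,hi in[("tab",.015,.0205),("lips",.031,.037),("house",hh-.004,hh+.004),("bat",.066,.077)]:
        if nm=="bat" and n=="tu":continue
        Q=P[(P[:,2]>lo)&(P[:,2]<hi)]
        # keep largest cluster via raster
        g=np.zeros((400,400),np.uint8);ij=((Q[:,:2]-c0)*1000+200).astype(int);g[ij[:,0],ij[:,1]]=1
        g2=cv2.morphologyEx(g,cv2.MORPH_CLOSE,np.ones((5,5)));k,l,st,_=cv2.connectedComponentsWithStats(g2)
        for i in np.argsort(-st[1:,4])[:3]+1:
            q=Q[l[ij[:,0],ij[:,1]]==i]
            if len(q)>60: rect(q,nm)
```

```text
tu bench z -0.0006220399940685961
tab 1111 c [528.5789 245.7452] sz [50.4106 69.8788] ang 59.49008560180664 z 0.01844261606333797
lips 3223 c [569.8373 231.9831] sz [101.5139 129.6052] ang 72.4079818725586 z 0.03327181719941125
lips 98 c [603.867  375.1376] sz [12.4719 44.4575] ang 45.020103454589844 z 0.033174772455881546
house 2660 c [649.2296 207.1321] sz [103.5788  42.0453] ang 70.9572982788086 z 0.07121677072468255
ch bench z -0.0006746878730839456
tab 1085 c [ 498.3517 -125.5221] sz [70.7084 50.0092] ang 31.886747360229492 z 0.0184436251211077
tab 430 c [576.3665  32.982 ] sz [19.2235 42.5895] ang 79.67308807373047 z 0.019169295368446693
tab 283 c [483.5632  23.7868] sz [50.005  17.5457] ang 22.65170669555664 z 0.0156619654014713
lips 2482 c [ 557.5497 -106.0318] sz [130.1475  71.8125] ang 12.947538375854492 z 0.03332614232622427
house 1778 c [636.8666 -89.1032] sz [38.1466 75.5693] ang 13.742576599121094 z 0.04530778576431463
house 62 c [ 526.8199 -117.9077] sz [ 1.4903 41.3321] ang 18.104951858520508 z 0.046198892453472445
bat 2323 c [ 554.3338 -109.0323] sz [59.4431 44.0293] ang 17.982084274291992 z 0.0713372095368146
bat 75 c [ 629.6244 -199.0697] sz [18.5072  5.0903] ang 36.060157775878906 z 0.07174698169325677
```

Run:
```python
from h import *
np.set_printoptions(precision=2,suppress=True)
def edges(P,o,yaw,lo,hi,x0,x1,w,lab):
    c,s=np.cos(yaw),np.sin(yaw); L=((P[:,:2]-o)@np.array([[c,-s],[s,c]]))*1000
    m=(P[:,2]>lo)&(P[:,2]<hi)&(abs(L[:,1])<w); L=L[m]
    xs=[];a=[];b=[]
    for x in np.arange(x0,x1,4):
        q=L[(L[:,0]>=x)&(L[:,0]<x+4),1]
        if len(q)>4: xs.append(x+2);a.append(q.min());b.append(q.max())
    for e,nm in((a,"right"),(b,"left")):
        f=np.polyfit(xs,e,1); k=abs(np.polyval(f,xs)-e)<1.5; f=np.polyfit(np.array(xs)[k],np.array(e)[k],1); print(lab,nm,"y0 %.2f slope %.2f deg n%d"%(f[1],np.degrees(np.arctan(f[0])),k.sum()))
for n,hc,d,yaw in[("tu",[649.23,207.13],87,-19.04),("ch",[636.87,-89.10],85,13.74)]:
    y=np.radians(yaw);o=(np.array(hc)-d*np.array([np.cos(y),np.sin(y)]))/1000;print(n,o)
    z=np.load(f"pics/{n}.npz");P=cloud(z["K"],z["M"],z["d"]).reshape(-1,3);P=P[~np.isnan(P[:,0])]
    edges(P,o,y,.030,.037,-50,60,36,"lips")
    edges(P,o,y,*((.068,.075) if n=="tu" else (.042,.049)),*((68,107) if n=="tu" else (68,102)),60,"house")
    edges(P,o,y,.015,.022,-92,-76,20,"tab")
    if n=="ch": edges(P,o,y,.068,.075,-26,26,30,"bat")
```

```text
tu [0.57 0.24]
lips right y0 -33.47 slope 0.52 deg n28
lips left y0 32.03 slope 0.43 deg n28
house right y0 -53.15 slope 1.13 deg n10
house left y0 51.90 slope -0.44 deg n10Traceback (most recent call last):
  File "<stdin>", line 17, in <module>
  File "<stdin>", line 11, in edges
    raise TypeError("expected non-empty vector for x")
TypeError: expected non-empty vector for x
```

Run:
```python
from h import *
def edges(P,o,yaw,lo,hi,x0,x1,w,lab):
    c,s=np.cos(yaw),np.sin(yaw); L=((P[:,:2]-o)@np.array([[c,-s],[s,c]]))*1000
    m=(P[:,2]>lo)&(P[:,2]<hi)&(abs(L[:,1])<w); L=L[m]
    xs=[];a=[];b=[]
    for x in np.arange(x0,x1,4):
        q=L[(L[:,0]>=x)&(L[:,0]<x+4),1]
        if len(q)>4: xs.append(x+2);a.append(q.min());b.append(q.max())
    if not xs: print(lab,"none");return
    print(lab,"x",xs[0],xs[-1])
    for e,nm in((a,"right"),(b,"left")):
        f=np.polyfit(xs,e,1); k=abs(np.polyval(f,xs)-e)<1.5; f=np.polyfit(np.array(xs)[k],np.array(e)[k],1); print(lab,nm,"y0 %.2f slope %.2f deg n%d"%(f[1],np.degrees(np.arctan(f[0])),k.sum()))
for n,hc,d,yaw in[("tu",[649.23,207.13],87,-19.04),("ch",[636.87,-89.10],85,13.74)]:
    y=np.radians(yaw);o=(np.array(hc)-d*np.array([np.cos(y),np.sin(y)]))/1000;print(n,o)
    z=np.load(f"pics/{n}.npz");P=cloud(z["K"],z["M"],z["d"]).reshape(-1,3);P=P[~np.isnan(P[:,0])]
    c,s=np.cos(y),np.sin(y);L=((P[:,:2]-o)@np.array([[c,-s],[s,c]]))*1000
    for x in range(-110,-60,5):
        q=P[(abs(L[:,1])<6)&(abs(L[:,0]-x-2.5)<2.5),2]; print(x+2.5,round(np.median(q)*1000,1),end="; ")
    print()
    edges(P,o,y,.010,.022,-94,-74,20,"tab")
    if n=="ch":
        edges(P,o,y,.030,.037,-50,60,36,"lips"); edges(P,o,y,.042,.049,66,104,60,"house");edges(P,o,y,.068,.075,-26,26,30,"bat")
```

```text
tu [0.56698968 0.23551185]
-107.5 -0.9; -102.5 -0.7; -97.5 0.2; -92.5 4.4; -87.5 4.0; -82.5 4.3; -77.5 4.5; -72.5 17.1; -67.5 18.5; -62.5 18.4; 
tab none
ch [ 0.5543024  -0.10928889]
-107.5 -0.8; -102.5 -0.6; -97.5 1.1; -92.5 17.4; -87.5 18.4; -82.5 18.4; -77.5 18.3; -72.5 18.1; -67.5 18.5; -62.5 18.4; 
tab x -92 -76
tab right y0 -13.36 slope -1.65 deg n5
tab left y0 11.27 slope -0.09 deg n5
lips x -48 60
lips right y0 -32.68 slope -0.08 deg n28
lips left y0 32.82 slope -0.08 deg n28
house x 68 104
house right y0 -39.23 slope 1.27 deg n10
house left y0 39.33 slope -1.48 deg n10
bat x -24 24
bat right y0 -21.28 slope 4.27 deg n13
bat left y0 21.90 slope 4.15 deg n13
```

```bash
cat >> h.py <<'E'
def q(yaw,tilt=0): return (R.from_euler("z",yaw)*R.from_quat([0,1,0,0])).as_quat()
CH=(np.array([.5543,-.1093]),np.radians(13.66)); TU=(np.array([.56676,.23483]),np.radians(-18.56))
def pos(F,x,y,z):
    c,s=np.cos(F[1]),np.sin(F[1]); return np.array([*(F[0]+[c*x-s*y,s*x+c*y]),z])
def loc(F,p):
    c,s=np.cos(F[1]),np.sin(F[1]); return np.array([*(np.array([[c,s],[-s,c]])@(np.array(p[:2])-F[0])),p[2]])
def lf(F,f): return loc((np.zeros(2),F[1]),f)   # force in local axes
E
python3 - <<'E'
from h import *
np.set_printoptions(precision=4,suppress=True)
Q=q(CH[1]); eoat.close()
r.move_ptp(pos(CH,-.086,0,.06),Q); 
r.move_linear(pos(CH,-.086,0,.024),v=.1); r.sleep(.2); f0=sensors.read_state()["contact_force"]; print(f0)
for z in (.020,.0175,.015,.013,.0115):
    r.move_linear(pos(CH,-.086,0,z),v=.03); s=sensors.read_state(); print(s["t"],loc(CH,s["tcp_pos"]),s["contact_force"]-f0)
r.sleep(.3);s=sensors.read_state(); print(s["t"],loc(CH,s["tcp_pos"]),s["contact_force"]-f0)
r.move_linear(pos(CH,-.086,0,.13),v=.2); eoat.open_gripper()
s=sensors.read_state(); p,d=vision.snapshot("wrist"); K,M=w2c("wrist",s)
np.savez("pics/pop.npz",p=p,d=d,K=K,M=M);cv2.imwrite("pics/pop.png",cv2.resize(p[:,:,::-1],(800,600)))
P=cloud(K,M,d).reshape(-1,3);P=P[(P[:,2]>.067)&(P[:,2]<.076)&(np.hypot(*(P[:,:2]-CH[0]).T)<.07)]
c,sz,a=cv2.minAreaRect((P[:,:2]*1000).astype(np.float32));print(len(P),loc(CH,[c[0]/1e3,c[1]/1e3,0]),sz,a,s["t"],s["opening"])
E
```

```text
[-0.5692  0.9289  0.067 ]
6.2833 [-0.0861  0.      0.0199] [ 0.2716 -0.4661 -0.7344]
6.5333 [-0.086  -0.      0.0174] [ 1.2016 -0.3325 -0.8484]
6.7833 [-0.086   0.      0.0149] [ 1.0763 -1.2057 -0.6634]
7.0333 [-0.086   0.      0.0129] [ 1.1441 -1.0891  1.2878]
7.2833 [-0.086  -0.      0.0115] [ 0.278  -1.8112  0.5904]
7.5833 [-0.086   0.      0.0115] [ 1.132  -0.7073  1.4321]
4136 [-0.0159  0.0005  0.    ] (60.952537536621094, 43.9684944152832) 13.736395835876465 9.1083 0.08509540351214398
```

The battery has popped to about x −15 mm with yaw equal to the charger's, so I'll grip it and pull it out.

Run:
```python
from h import *
np.set_printoptions(precision=4,suppress=True)
Q=q(CH[1])
r.move_linear(pos(CH,-.015,0.0003,.13),attitude=Q,v=.2)
r.move_linear(pos(CH,-.015,0.0003,.037),v=.12); r.sleep(.2)
f0=sensors.read_state();t0=f0["wrist_torque"];f0=f0["contact_force"]; eoat.close(); r.sleep(.2)
def rep(l):
    s=sensors.read_state(); print(l,round(s["t"],2),loc(CH,s["tcp_pos"]),lf(CH,s["contact_force"]-f0),"T",lf(CH,s["wrist_torque"]-t0),round(s["opening"],4),round(s["grasp_force"],1))
rep("grip")
for x in(-.025,-.04,-.055,-.07,-.085,-.12):
    r.move_linear(pos(CH,x,0.0003,.037),v=.06); rep(x)
```

```text
grip 11.45 [-0.0149  0.0004  0.0373] [-1.6273  0.7659  6.5098] T [0.4026 0.2364 0.0085] 0.043 60.1
-0.025 11.77 [-0.0257  0.0001  0.0372] [-2.3512  1.1195  7.6006] T [ 0.0262  0.3624 -0.0183] 0.0432 61.2
-0.04 12.17 [-0.0415  0.0001  0.0372] [-2.9169  0.1301  9.8932] T [0.0295 0.4784 0.0032] 0.0432 61.5
-0.055 12.57 [-0.0569  0.0001  0.0372] [-2.8561  0.4068 12.3286] T [0.064  0.4527 0.0034] 0.0431 61.7
-0.07 12.97 [-0.071   0.0003  0.0369] [-0.5967  0.2313 -1.7766] T [ 0.0112 -0.0231 -0.0048] 0.0436 61.1
-0.085 13.37 [-0.0853  0.0002  0.0371] [ 0.1214  0.1342 -0.85  ] T [-0.0382 -0.0607 -0.0065] 0.0433 61.1
-0.12 14.1 [-0.1197  0.0002  0.0371] [-0.0075  1.1409 -1.7314] T [-0.0001 -0.0379 -0.0031] 0.0434 61.1
```

Run:
```python
from h import *
np.set_printoptions(precision=4,suppress=True)
r.move_linear(pos(CH,-.12,0,.14),v=.2)
r.move_ptp(pos(TU,-.125,0,.14),q(TU[1])); r.sleep(.3)
s=sensors.read_state(); p,d=vision.snapshot("wrist"); K,M=w2c("wrist",s); print(s["t"],loc(TU,s["tcp_pos"]),R.from_quat(s["eef_rot"]).as_euler("ZYX",degrees=True),s["contact_force"],s["opening"],s["grasp_force"])
np.savez("pics/hand.npz",p=p,d=d,K=K,M=M,tcp=s["tcp_pos"]);cv2.imwrite("pics/hand.png",cv2.resize(p[:,:,::-1],(800,600)))
p2,d2=vision.snapshot("side");np.savez("pics/side1.npz",p=p2,d=d2)
cv2.imwrite("pics/side1.png",cv2.resize(p2[150:270,150:310,::-1],(800,600),interpolation=cv2.INTER_CUBIC))
```

```text
16.5917 [-0.1246 -0.0003  0.1401] [161.3986   0.0078 179.995 ] [-0.3807  0.7102 -1.4548] 0.043514084696603006 60.975751876831055
```

View pics/hand.png

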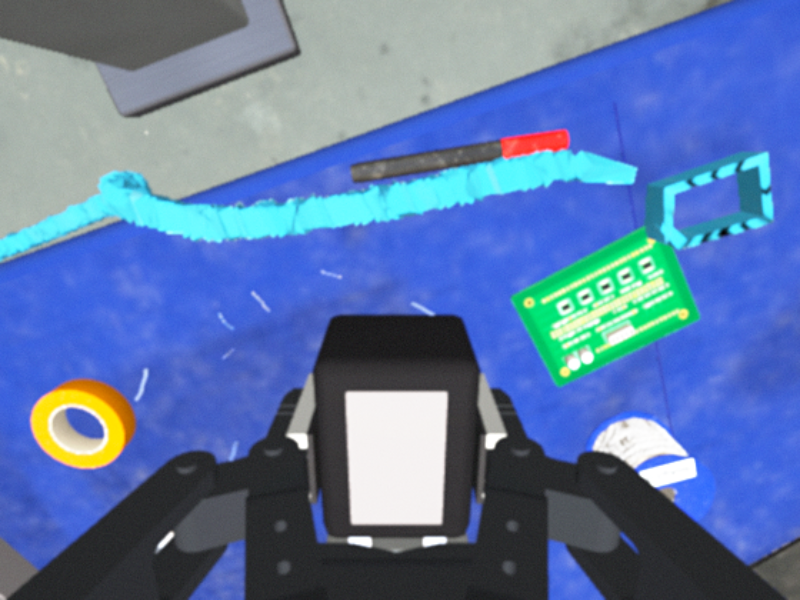

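View pics/side1.png

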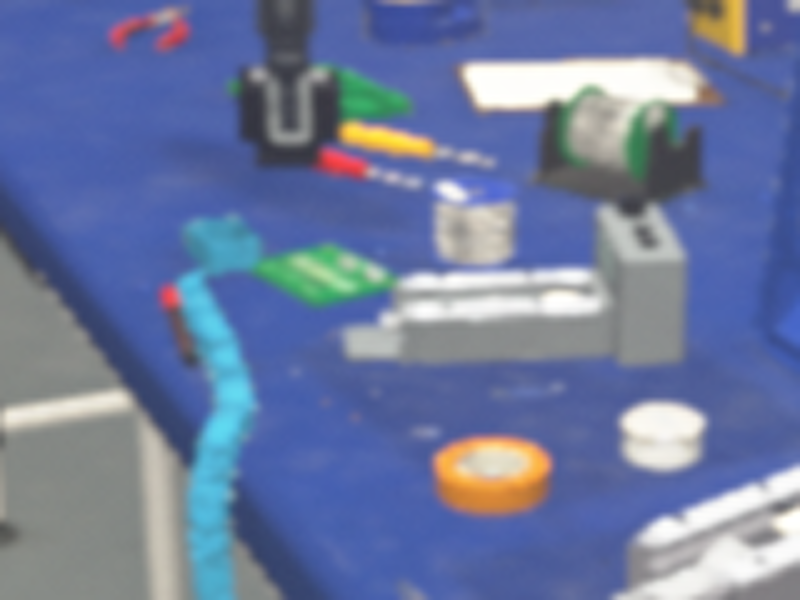

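The wrist view shows the battery held square in the fingers, top label at (397,458) and rear face at (397,350). The side view shows it hanging level and clear of everything, with the test unit's way empty. I'll measure its tilt and height in the hand.

Run:
```python
from h import *
np.set_printoptions(precision=2,suppress=True)
z=np.load("pics/hand.npz");P=cloud(z["K"],z["M"],z["d"]); 
def L(A): 
    A=A.reshape(-1,3); A=A[~np.isnan(A[:,0])]; c,s=np.cos(TU[1]),np.sin(TU[1]); B=A-z["tcp"]; return np.c_[B[:,:2]@np.array([[c,-s],[s,c]]),B[:,2]]*1000
T=L(P[int(395*.7):int(520*.7),int(330*.7):int(462*.7)]); f=np.linalg.lstsq(np.c_[T[:,:2],np.ones(len(T))],T[:,2],rcond=None)[0]
print("top: pitch/roll deg",np.degrees(f[:2]),"z at tcp",f[2], "x range",T[:,0].min(),T[:,0].max())
Rr=L(P[int(332*.7):int(372*.7),int(340*.7):int(455*.7)]); g=np.linalg.lstsq(np.c_[Rr[:,1:],np.ones(len(Rr))],Rr[:,0],rcond=None)[0]
print("rear: yaw,pitch",np.degrees(g[:2]),"x",g[2], "z",Rr[:,2].min(),Rr[:,2].max(),"x",np.percentile(Rr[:,0],[5,50,95]))
A=L(P); m=A[(A[:,2]>28)&(A[:,2]<40)&(abs(A[:,1])<30)&(abs(A[:,0])<45)]; print("y range", [np.percentile(m[abs(m[:,0]+20)<6,1],[1,99])], "x min",np.percentile(m[:,0],1))
```

```text
top: pitch/roll deg [-1.83 -0.02] z at tcp 34.57873292923134 x range -22.177124948593985 21.412830885775353
rear: yaw,pitch [0.05 6.07] x -32.992679280939704 z 14.743584473998872 36.30176243831259 x [-31.02 -30.38 -28.21]
y range [array([-21.09,  21.27])] x min -30.563038907091418
```

Run:
```python
from h import *
def fit(A,F,o,lab):
    c,s=np.cos(F[1]),np.sin(F[1]); B=A-np.array([*o,0]); B=np.c_[B[:,:2]@np.array([[c,-s],[s,c]]),B[:,2]]*1000
    f=np.linalg.lstsq(np.c_[B[:,:2],np.ones(len(B))],B[:,2],rcond=None)[0]; k=abs(B@[-f[0],-f[1],1]-f[2])<1.5; B=B[k]
    f=np.linalg.lstsq(np.c_[B[:,:2],np.ones(len(B))],B[:,2],rcond=None)[0]; print(lab,len(B),"slope deg %.2f %.2f z0 %.2f"%(*np.degrees(f[:2]),f[2]))
for n,F in(("hand",TU),("pop",CH),("ch",CH),("tu",TU)):
    z=np.load(f"pics/{n}.npz");P=cloud(z["K"],z["M"],z["d"]).reshape(-1,3);P=P[~np.isnan(P[:,0])]
    b=P[(abs(P[:,2])<.006)&(np.hypot(*(P[:,:2]-F[0]).T)<.25)]; fit(b,F,F[0],n+" bench")
    if F is CH:
        x=-.0159 if n=="pop" else 0
        o=pos(F,x,0,0)[:2]; t=P[(P[:,2]>.066)&(P[:,2]<.077)&(np.hypot(*(P[:,:2]-o).T)<.022)]; fit(t,F,o,n+" bat")
    else:
        o=pos(F,.087,0,0)[:2]; t=P[(P[:,2]>.066)&(P[:,2]<.077)&(np.hypot(*(P[:,:2]-o).T)<.018)]
        if len(t)>50: fit(t,F,o,n+" house")
```

```text
hand bench 69155 slope deg 0.09 0.04 z0 -0.39
pop bench 114250 slope deg 0.06 -0.05 z0 -0.60
pop bat 2294 slope deg -1.85 0.14 z0 71.97
ch bench 88189 slope deg 0.05 -0.05 z0 -0.67
ch bat 1283 slope deg 0.10 -0.04 z0 71.52
tu bench 81188 slope deg 0.02 0.02 z0 -0.60
tu house 628 slope deg 0.25 -0.77 z0 71.42
```

The battery really is pitched 1.8° nose-down in the grip, since the bench reads level. I'll tilt the tool to level it, then enter the mouth by feel.

```bash
cat >> h.py <<'E'
QT=(R.from_euler("z",TU[1])*R.from_euler("y",-1.83,degrees=True)*R.from_quat([0,1,0,0])).as_quat()
E
python3 - <<'E'
from h import *
np.set_printoptions(precision=4,suppress=True)
Z=.0374
r.move_linear(pos(TU,-.125,0,.08),attitude=QT,v=.15); r.move_linear(pos(TU,-.125,0,Z),v=.1); r.sleep(.25)
f0=sensors.read_state();t0=f0["wrist_torque"];f0=f0["contact_force"];np.savez("pics/f0.npz",f0=f0,t0=t0)
r.move_linear(pos(TU,-.088,0,Z),v=.1)
for x in np.arange(-86,-57,2.)/1000:
    r.move_linear(pos(TU,x,0,Z),v=.05)
    s=sensors.read_state();F=lf(TU,s["contact_force"]-f0); print(round(s["t"],2),loc(TU,s["tcp_pos"]),F,lf(TU,s["wrist_torque"]-t0),round(s["grasp_force"]))
    if F[0]<-13 or abs(F[1])>12 or abs(F[2])>14: break
E
```

```text
18.83 [-0.0863  0.0001  0.0374] [-0.8212  0.0551 -0.0767] [ 0.0253 -0.0142  0.0309] 61
19.08 [-0.084   0.      0.0374] [-1.0069  0.173   1.0582] [0.0136 0.0353 0.0223] 61
19.33 [-0.0819 -0.      0.0374] [-1.9203 -0.0657  0.048 ] [ 0.0638 -0.0087  0.05  ] 61
19.58 [-0.0799 -0.      0.0374] [-0.788   0.9287  0.093 ] [ 0.0505 -0.0076  0.0579] 61
19.83 [-0.0779 -0.      0.0374] [-1.3975  0.6637  1.392 ] [0.0552 0.0325 0.0028] 61
20.08 [-0.0759 -0.      0.0374] [-0.731  -0.0652 -0.2534] [0.019  0.0219 0.0087] 61
20.33 [-0.0739 -0.      0.0374] [-0.6742  0.5608  1.4549] [-0.0312  0.053  -0.0259] 61
20.58 [-0.0718 -0.      0.0374] [-0.9754 -0.8647  1.2842] [ 0.0313 -0.0359  0.0349] 61
20.83 [-0.0699 -0.      0.0374] [-0.1484  0.4744  0.1689] [-0.0682  0.023  -0.0059] 61
21.08 [-0.0678 -0.      0.0374] [-1.3934  0.6144  0.6561] [ 0.009  -0.0399  0.0245] 61
21.33 [-0.0658 -0.      0.0374] [-1.5705  0.0216  0.339 ] [ 0.0017 -0.0031  0.0441] 61
21.58 [-0.0639 -0.      0.0374] [-1.2844  0.6933  0.6264] [0.0005 0.0035 0.0143] 61
21.83 [-0.0619 -0.      0.0374] [-1.3507 -0.133   1.0342] [0.0508 0.0271 0.0116] 61
22.08 [-0.0599 -0.      0.0374] [-1.027   0.5206  0.4683] [-0.009  -0.0075  0.0445] 61
22.33 [-0.0579 -0.      0.0374] [-1.9305  0.2586  0.8427] [-0.0163  0.016   0.0406] 61
```

Run:
```python
from h import *
np.set_printoptions(precision=2,suppress=True)
Z=.0374;z=np.load("pics/f0.npz");f0,t0=z["f0"],z["t0"]
for x in np.arange(-55,-9,3.)/1000:
    r.move_linear(pos(TU,x,0,Z),v=.05)
    s=sensors.read_state();F=lf(TU,s["contact_force"]-f0); print(round(s["t"],2),loc(TU,s["tcp_pos"])*1e3,F,lf(TU,s["wrist_torque"]-t0),round(s["grasp_force"]))
    if F[0]<-14 or abs(F[1])>12 or abs(F[2])>18: break
```

```text
22.58 [-54.78  -0.02  37.4 ] [-1.14  0.19  1.33] [ 0.02  0.02 -0.02] 61
22.83 [-51.79  -0.09  37.38] [-1.25  0.64  0.72] [0.01 0.08 0.01] 61
23.08 [-48.79  -0.05  37.4 ] [-0.47  0.37  1.13] [ 0.01 -0.02  0.02] 61
23.33 [-45.8   -0.07  37.38] [-1.3   0.96  1.  ] [0.01 0.01 0.07] 61
23.58 [-42.8   -0.05  37.39] [-0.04  0.84  1.12] [ 0.01 -0.02 -0.02] 61
23.83 [-39.79  -0.02  37.4 ] [-1.43  1.46  0.6 ] [ 0.02 -0.05  0.03] 61
24.08 [-36.8   -0.03  37.4 ] [-0.52  1.06 -0.06] [0.03 0.03 0.04] 61
24.33 [-33.8   -0.06  37.39] [-0.77 -0.01  0.54] [0.01 0.04 0.05] 61
24.58 [-30.78  -0.1   37.38] [-1.23  0.55 -0.17] [0.02 0.   0.08] 61
24.83 [-27.77   0.01  37.44] [-0.52  0.71  1.09] [ 0.03 -0.01  0.03] 61
25.08 [-24.73  -0.01  37.45] [-1.12  1.21  1.25] [ 0.01 -0.05  0.02] 61
25.33 [-21.99   0.02  37.34] [-1.67  0.85  2.03] [0.07 0.2  0.09] 61
25.58 [-18.6   -0.08  37.44] [-1.09 -0.22  2.08] [-0.04 -0.08  0.02] 61
25.83 [-15.64  -0.02  37.46] [-0.13  0.49  2.28] [-0.02 -0.15  0.04] 61
26.08 [-12.68  -0.03  37.42] [0.02 0.29 2.26] [ 0.02 -0.16  0.03] 61
26.33 [-9.68 -0.03 37.44] [0.14 0.38 1.7 ] [ 0.02 -0.25 -0.01] 61
```

The nose ramp was felt from about x −25 mm, which puts the latch near 25–30 mm. I'll go on, with finer steps near the end.

Run:
```python
from h import *
np.set_printoptions(precision=2,suppress=True)
Z=.0374;z=np.load("pics/f0.npz");f0,t0=z["f0"],z["t0"]
for x in np.r_[np.arange(-7,9,3.),np.arange(9.5,20,1.5),np.arange(20.5,34,.5)]/1000:
    r.move_linear(pos(TU,x,0,Z),v=.05)
    s=sensors.read_state();F=lf(TU,s["contact_force"]-f0); print(round(s["t"],2),loc(TU,s["tcp_pos"])*1e3,F,lf(TU,s["wrist_torque"]-t0)[1:])
    if F[0]<-13 or abs(F[1])>12 or abs(F[2])>14: break
```

```text
26.58 [-6.69 -0.04 37.44] [-0.55  0.47  1.77] [-0.19  0.02]
26.83 [-3.76  0.02 37.39] [-0.41  0.28  2.25] [-0.22  0.02]
27.08 [-0.74 -0.04 37.41] [ 0.27 -1.17  2.18] [-0.19  0.04]
27.33 [ 2.27 -0.01 37.41] [-0.97  0.3   2.07] [-0.27  0.02]
27.58 [ 5.27  0.   37.41] [-0.32  1.57  1.88] [-0.21  0.05]
27.83 [ 8.26 -0.05 37.4 ] [0.09 0.74 0.97] [-0.22  0.02]
28.08 [ 9.58 -0.01 37.41] [-1.13  0.54  1.49] [-0.12  0.01]
28.33 [10.75  0.   37.31] [-2.98  0.27  2.71] [0.52 0.06]
28.58 [12.37  0.03 37.33] [-4.82  0.8   2.46] [0.74 0.01]
28.83 [14.06  0.04 37.38] [-4.42  0.76  2.41] [0.75 0.03]
29.08 [15.59 -0.01 37.38] [-3.7   2.44  2.05] [0.78 0.  ]
29.33 [17.07  0.02 37.38] [-5.07  1.27  0.85] [ 0.74 -0.  ]
29.58 [18.59  0.02 37.37] [-4.99  0.67  0.55] [0.83 0.02]
29.83 [20.64  0.01 37.42] [-4.34  0.22  0.66] [0.74 0.08]
30.08 [20.91  0.   37.36] [-5.8   1.08  1.01] [0.95 0.02]
30.33 [21.47  0.01 37.39] [-5.46  0.34  0.68] [1.12 0.  ]
30.58 [22.17 -0.02 37.37] [-3.83  1.1  -0.04] [0.83 0.07]
30.83 [22.5   0.01 37.38] [-5.17  1.39 -0.47] [0.97 0.03]
31.08 [23.01 -0.   37.38] [-4.75  1.19 -0.44] [0.98 0.01]
31.33 [23.5   0.01 37.4 ] [-5.06  0.7  -0.17] [0.96 0.02]
31.58 [24.01 -0.   37.37] [-4.78  1.73  0.32] [0.97 0.01]
31.83 [24.32  0.01 37.38] [-6.69  0.43  0.96] [1.23 0.06]
32.08 [24.44  0.   37.33] [-7.83  0.75  2.55] [1.78 0.05]
32.33 [24.53  0.01 37.32] [-10.83   0.35   3.98] [2.36 0.05]
32.58 [24.63  0.02 37.31] [-13.56   0.38   5.5 ] [ 2.88 -0.04]
```

Hard stop was felt at 24.4 mm, 14 mm after the plunger's onset, so it should be latched at about 22.4. I'll check this by easing back before letting go.

Run:
```python
from h import *
np.set_printoptions(precision=2,suppress=True)
Z=.0374;z=np.load("pics/f0.npz");f0,t0=z["f0"],z["t0"]
for x in np.array([23.5,22.8,22.3,21.9,21.5,21.1,20.7])/1000:
    r.move_linear(pos(TU,x,0,Z),v=.05)
    s=sensors.read_state();F=lf(TU,s["contact_force"]-f0); print(round(s["t"],2),loc(TU,s["tcp_pos"])*1e3,F,lf(TU,s["wrist_torque"]-t0)[1:])
    if F[0]>4: break
```

```text
32.83 [23.45  0.   37.42] [-5.32  1.47 -1.78] [0.92 0.03]
33.08 [22.85  0.   37.41] [-5.45  0.23 -0.31] [1.   0.04]
33.33 [22.32 -0.03 37.39] [-4.22  1.38  0.19] [0.95 0.05]
33.58 [22.1  -0.   37.42] [-3.2   1.07 -2.05] [0.46 0.03]
33.83 [22.   -0.05 37.5 ] [ 0.47  1.38 -2.34] [-0.31  0.03]
34.08 [21.81 -0.04 37.56] [ 4.2   1.58 -3.22] [-1.24  0.01]
```

The pull is resisted at 22 mm, so the battery is latched. I'll ease forward slightly, release, retreat and look.

Run:
```python
from h import *
np.set_printoptions(precision=2,suppress=True)
r.move_linear(pos(TU,.0222,0,.0374),v=.05); eoat.open_gripper(); r.sleep(.2)
r.move_linear(pos(TU,.0222,0,.15),v=.15); r.move_linear(pos(TU,-.03,0,.2),attitude=q(TU[1]),v=.2); r.sleep(.3)
s=sensors.read_state(); p,d=vision.snapshot("wrist"); K,M=w2c("wrist",s); print(s["t"],s["opening"],s["contact_force"])
cv2.imwrite("pics/end.png",cv2.resize(p[:,:,::-1],(800,600)))
P=cloud(K,M,d).reshape(-1,3);o=pos(TU,.022,0,0)[:2];P=P[(P[:,2]>.068)&(P[:,2]<.076)&(np.hypot(*(P[:,:2]-o).T)<.042)]
c=np.median(P,0);print(loc(TU,c)*1e3); B=P-c;print(np.degrees(np.linalg.lstsq(np.c_[B[:,:2],np.ones(len(B))],B[:,2],rcond=None)[0][:2]),cv2.minAreaRect((P[:,:2]*1000).astype(np.float32)))
```

```text
36.7333 0.08509990051917224 [ 0.41 -0.85 -1.09]
[16.96  0.08 71.73]
[ 1.24 -0.47] ((584.7760009765625, 228.93218994140625), (43.81770706176758, 58.757747650146484), 70.9383773803711)
```

View pics/end.png

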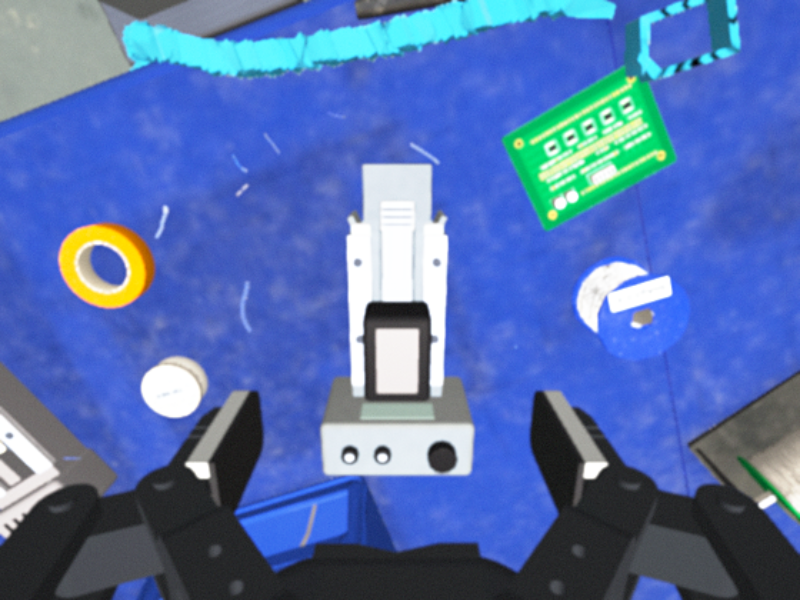

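The battery sits at the expected place: centre about 19–20 mm, y 0.1 mm, straight and upright. It is held against the plunger after release, the bystanders in view are undisturbed and the gripper is clear.

```bash
python3 -c "
from station import order
print(order.job_done())"
```

```text
the job is handed in; nothing more can be done
None
```

The battery is out of the charger and in the test unit: it resisted a gentle pull-back at the latch point, stayed put after release, and the job was handed in at about 37 s. The pushing force felt at the wrist peaked at about 14 N; I did not look at the charger's catch again after pulling the battery out, and no verdict came back.

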